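# Press a bung into a mini keg with the ratchet press

### The job

Seal the lying mini keg: pump the trigger of the bench ratchet press until its rubber-nosed jaw has pushed the bung fully home and firmly tight, stopping as soon as the trigger goes stiff so that the keg is not overloaded, then push the release button right down and hold it until the jaw has run all the way back. Let go of everything at the end, do not push the jaw, bung or keg by hand, and leave the other things on the bench where they are.

Things in the scene. Friction and masses are not known exactly. Their poses are not given: they have to be found in the camera images.
- press: Bench ratchet press, fixed: base plate 460 x 120 x 12 mm, grey housing 170 x 60 mm, its top 140 mm above the table. Origin on the table below the housing's middle; x is the way the jaw advances (to the keg), z up. Bar, trigger, release and bung lie in its plane y = 0. A fixed grip post (10 mm thick, 50 wide, top at 245 mm) stands on the housing at x = -70 mm.
- trigger_bar (a point): Centre of the trigger's crossbar: level round black bar, 18 mm thick, 50 mm long along the press's y, on a lever pivoted 90 mm below (x = -35, z = 130 mm in the press's frame). At rest at x = -15, z = 218 mm. Push it to the press's -x (or squeeze it to the grip post, 69 mm over both) for 40 mm, then let it spring back. Steady push to move: 3 to 6 N with the jaw free, 5 to 9 N as the bung slides.
- trigger (a joint): Trigger angle, rad: 0 at rest, 0.45 at its own stop, where it turns hard harmlessly and another stroke is needed. Hard before that = bung home: the push then climbs about 1.5 N per mm at the bar. A steady 15 to 17 N at the bar (read at a standstill; it drops on stopping), kept half a second, seats the bung tight (over 18 N at the jaw); over 18 N at the bar may overload the keg (34 N at the jaw).
- jaw (a joint): How far the jaw has advanced, m: 0 fully back, 0.065 at most. A full trigger stroke drives it about 16 mm, after 2 mm of slack; when the trigger returns the pawl holds it at the last whole 13 mm tooth (13, 26, 39 mm..). A spring pulls it back when released.
- nose: Round black rubber nose on the jaw's tip, 36 mm across, 16 mm long; origin at its rear centre, x along the jaw's advance. It gives about 1 mm per 20 N. Never to be pushed by the robot.
- nose_face (a point): Centre of the nose's front face, 105 mm above the table; 118 mm ahead of the press's origin when the jaw is back.
- keg: White 5 litre mini keg with aluminium rims, 166 mm across and 240 mm long, fixed lying on a wooden cradle on the press's base plate, its end towards the jaw; origin on the table below its middle, axes as the press's. The bung's face starts 15 to 27 mm ahead of the nose.
- bung_face (a point): Centre of the bung's outer face: black rubber bung, 34 mm across, in the middle of the keg's end.
- bung (a joint): How far the bung has gone in, m: starts between 0 and 0.003; 0.014 is fully home (against its stop). It stays where it is pushed.
- release_top (a point): Centre of the top of the release button: upright steel button, 26 mm in diameter, on top of the housing, its top 160 mm above the table, at x = 55 mm in the press's frame.
- release (a joint): How far the release button is down, m: 0 up, 0.013 fully down. It frees the jaw only when more than 0.012 down; that takes 5 to 9 N; the jaw then needs about a second to run back. It springs up when let go. It bobs by up to 5 mm as teeth pass. Press it with the trigger let go.
- spare_bung: Bystander: spare black rubber bung, 34 mm across, 20 mm tall, on the table beside the press; origin at the centre of its underside.
- ferrule: Bystander: steel pipe ferrule ring, 50 mm across, 20 mm tall, beside the press; origin at the centre of its underside.
- gasket: Bystander: flat black rubber ring, 50 mm across, 6 mm tall, beside the press; origin at the centre of its underside.
- beaker: Bystander: white plastic cup, 68 mm across, 85 mm tall, beside the press; origin at the centre of its underside.
- wrench: Bystander: steel spanner, 180 mm long, lying left of the press.
- sprayer: Bystander: white plastic bottle, 64 mm across, 170 mm tall, at the far left; origin at the centre of its underside.

How it is judged:
By the outcome, as a careful person would: the job done as asked, in the order asked, and still so for the second after the job is handed in, with the robot touching nothing.
It also fails if it takes over 61 s, if anything falls off the work surface, if the arm or the gripper's body presses on something with over 40 N, if the wrist force passes 120 N, or if a joint passes its speed limit or range.

### The arm

A 6-joint arm with a two-finger parallel gripper is mounted at the origin on the work surface. World frame = base frame: x ahead of the robot, y to its left, z up, the work surface at z = 0. Lengths are in mm, angles in rad, forces in N, time in s.
With the tool pointing down it reaches from about 325 to 1000 mm from the base axis. Payload 5.1 kg.
Tool frame: the origin (TCP) lies between the finger pads; the fingertips stand 25 mm ahead of it and the grasp point (between the pads) lies 6 mm ahead of it; z points along the fingers, y is the direction in which the jaws open and shut (so a half turn about z gives the same grasp; the last joint's range is limited). The gripper opens to 85 mm and grips with 20 to 120 N. Pads are 22 mm wide; open, the fingers measure 114 mm over their backs; the gripper's body (76 mm by 85 mm) begins 54 mm behind the grasp point. The pads swing forward as they close: fully open they stand 13 mm farther back than shut.
Start: joints at [-1.264, 0.124, 1.65, -0, 1.367, -0.083], TCP at [246.97, -601.241, 256.322] pointing down, gripper open.
Joint ranges: [-2.61, 2.61], [-1.02, 2.33], [0.03, 2.71], [-1.35, 4.49], [0.32, 2.68], [-2.91, 2.91]. Speed limits (rad/s): [2.57, 2.57, 3.14, 3.14, 3.14, 3.14].

### API

Orientations are given as a 3x3 rotation matrix whose columns are the frame's x, y, z axes.
In Python, from station import robot, imaging, workorder gives the robot as it stands.
- The arm moves only by the tool jog_arm, never from a script. Its argument "motion" is a list of rows, each a list of 3 entries, a list of its own where there are three numbers: the shift along the world's x, y, z in units of 40 mm (1.0 is 40 mm), then the turn, a rotation vector about the world's x, y, z in units of 5 degrees (1.0 is 5 degrees), then the closure in counts, from 0 (fully open) to 255 (shut). A call has 1 to 20 rows; each row shifts and turns the commanded pose from where the row before left it; what a row does not reach is not made up. A row lasts 1/12 s, in which the tool goes at most 41.7 mm and 7.16 degrees, less where a joint would pass 70% of its speed; a pose out of reach is approached as far as the arm can. A call is refused whole if a number of a shift passes 1 or a number of a turn 1, either way. A call with a gripper value outside its range is refused whole. The fingers move at their own pace and stop on an object; "grip_force" is the grip in N (left out, the last holds). Time passes only in rows, so rows that do not move let the fingers close. It gives the time, the measured TCP pose, the force and the opening at its end, in the units of the state.
- robot.sense(): the state, without advancing time (a new reading comes with each control period).
- imaging.capture(name): name is "scene" or "side" or "wrist"; returns the picture (480x640x3 uint8, blue, green, red); there is no depth.
- imaging.camera_model(name): a dict with "mtx" (3x3 intrinsics, pixels), "k1" (the pictures are not rectified: a ray, as slopes to the right and down, at radius r is drawn at 1 + k1 r^2 times it, then the intrinsics apply), "extrinsics" (4x4, takes a point from world to camera coordinates). Camera axes: x right, y down, z forward; pixel columns grow to the right and rows downward; lengths in mm; the calibration is good to about 2 mm. A picture is of the moment at which its call begins: read the wrist's pose just before it. camera_model takes no time and is no camera call; for the wrist camera it gives the pose at the moment of the call.
- workorder.hand_in(): hands the job in, once; it reports no verdict.
The state is a dict: "time": time; "joints": joint angles; "joint_vel": joint speeds; "joint_torque": joint torques, N m; "eef_pos": TCP position; "eef_rot": TCP orientation; "contact_force": force on the tool from outside, world axes, zero at the start; "torque": the same for the moment, N m; "width": opening from 0.0 (shut) to 1.0 (fully open).
Only numpy, scipy, OpenCV 4.12 (cv2) and the standard library are available. Lean on these libraries where they do the work, as an engineer would, in place of code of your own. Each camera call takes 0.05 s, during which the arm holds its last target.

## Working session

There is one attempt and no reset: what is moved stays moved. The work goes in short steps, Python scripts to look and compute and a tool call to move; the robot and the scene stay as the last step left them, time stands still between calls to the robot, and variables do not carry over. Pictures are saved under pics/ and viewed, and the job is handed in when it is done.

Besides the shell and the picture viewer there is one more tool, called after "Emit:" by a JSON object that holds its "api" and its "payload", one argument or row to a line. jog_arm: Moves the arm, as the interface text tells. Its arguments: {"type":"object","properties":{"motion":{"type":"array"},"grip_force":{"type":"number"}},"required":["motion"]}

```bash
mkdir -p pics; ls
python3 - <<'E'
from station import robot, imaging, workorder
import cv2
for n in ("scene","side","wrist"):
    cv2.imwrite(f"pics/{n}0.png",imaging.capture(n)); m=imaging.camera_model(n); print(n,m)
print(robot.sense())
E
```

```text
pics
scene {'mtx': array([[576.90347415,   0.        , 314.02640983],
       [  0.        , 576.90347415, 234.76617334],
       [  0.        ,   0.        ,   1.        ]]), 'k1': -0.1333207988369194, 'extrinsics': array([[ 6.13294902e-01,  7.89800133e-01,  9.22565926e-03,
        -4.40393403e+02],
       [ 4.40405535e-01, -3.32240637e-01, -8.34061822e-01,
        -9.77925094e+01],
       [-6.55676999e-01,  5.15588895e-01, -5.51593840e-01,
         1.40150580e+03],
       [ 0.00000000e+00,  0.00000000e+00,  0.00000000e+00,
         1.00000000e+00]])}
side {'mtx': array([[537.08992119,   0.        , 315.64047199],
       [  0.        , 537.08992119, 240.615678  ],
       [  0.        ,   0.        ,   1.        ]]), 'k1': -0.03070250546156976, 'extrinsics': array([[-7.86565308e-01, -6.17313077e-01, -1.54784219e-02,
         5.29887792e+02],
       [-4.20183030e-01,  5.53418813e-01, -7.19147995e-01,
         3.05342452e+02],
       [ 4.52505512e-01, -5.59153094e-01, -6.94684518e-01,
         9.28626936e+02],
       [ 0.00000000e+00,  0.00000000e+00,  0.00000000e+00,
         1.00000000
[... 680 characters left out ...]
4e+00, -8.26078258e-02]), 'joint_vel': array([-1.66546198e-03, -8.46126085e-06, -3.07457992e-03, -1.36664272e-04,
        2.22585952e-04,  2.50774883e-04]), 'joint_torque': array([ 9.53502713e-04, -4.24225223e+01, -3.66015172e+01, -6.53297116e-05,
        4.63181394e-03,  1.76556352e-05]), 'eef_pos': array([ 246.86471339, -600.82794656,  255.33041702]), 'eef_rot': array([[ 9.24971516e-01,  3.80036139e-01, -4.77246372e-04],
       [ 3.80036411e-01, -9.24970241e-01,  1.54280007e-03],
       [ 1.44881091e-04, -1.60841712e-03, -9.99998696e-01]]), 'contact_force': array([-0.08766133, -0.53678717, -0.61089927]), 'torque': array([ 0.03175628, -0.02454391,  0.00132346]), 'width': 1.0031269216643466}
```

View pics/scene0.png

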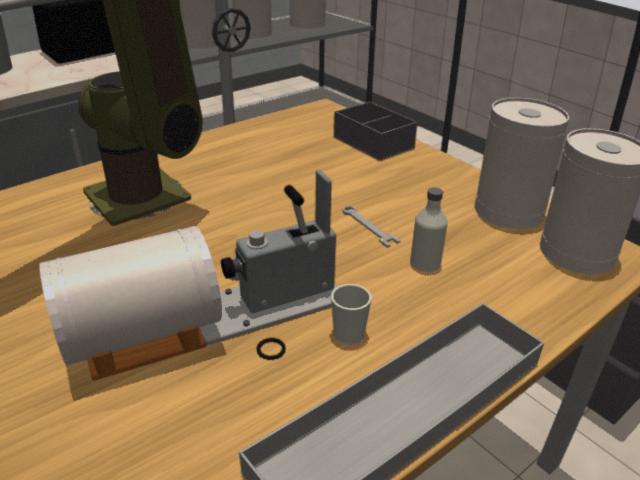

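View pics/side0.png

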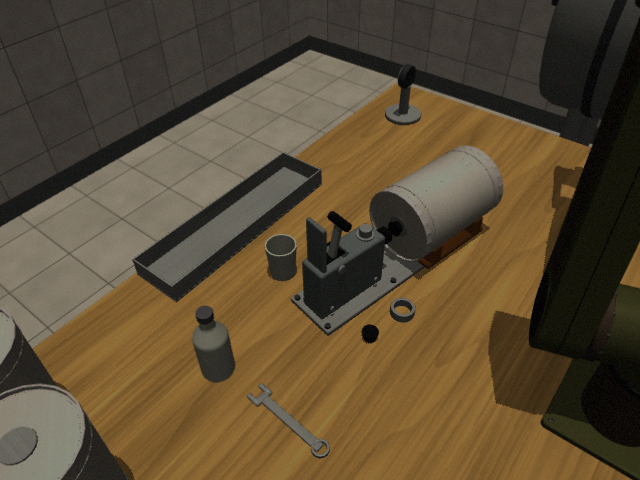

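The scene view shows the release button near (257,238), the crossbar near (293,195) and the post near (324,203). In the side view they are near (366,229), (339,222) and (317,240). I'll zoom in to refine these.

Run:
```python
import cv2,numpy as np
a=cv2.imread('pics/scene0.png')[160:340,200:360]; b=cv2.imread('pics/side0.png')[190:340,280:440]
a=cv2.resize(a,None,fx=3.3,fy=3.3,interpolation=cv2.INTER_CUBIC);b=cv2.resize(b,None,fx=4,fy=4,interpolation=cv2.INTER_CUBIC)
cv2.imwrite('pics/sc_z.png',np.clip(a.astype(float)*1.6,0,255));cv2.imwrite('pics/si_z.png',np.clip(b.astype(float)*2.2,0,255))
```

```text
[ WARN:0@0.171] global loadsave.cpp:1063 imwrite_ Unsupported depth image for selected encoder is fallbacked to CV_8U.
```

View pics/sc_z.png

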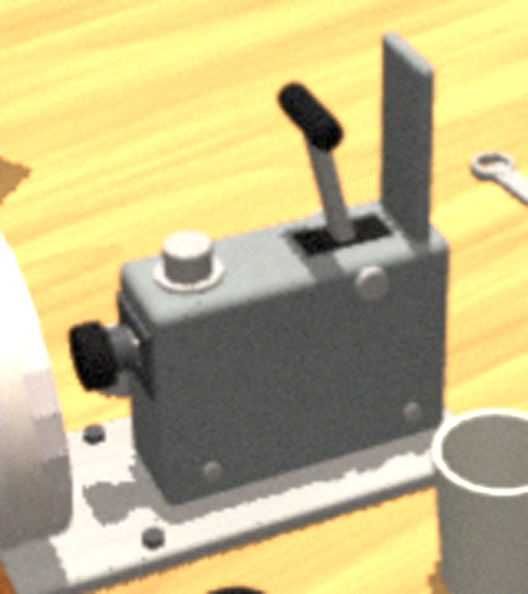

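View pics/si_z.png

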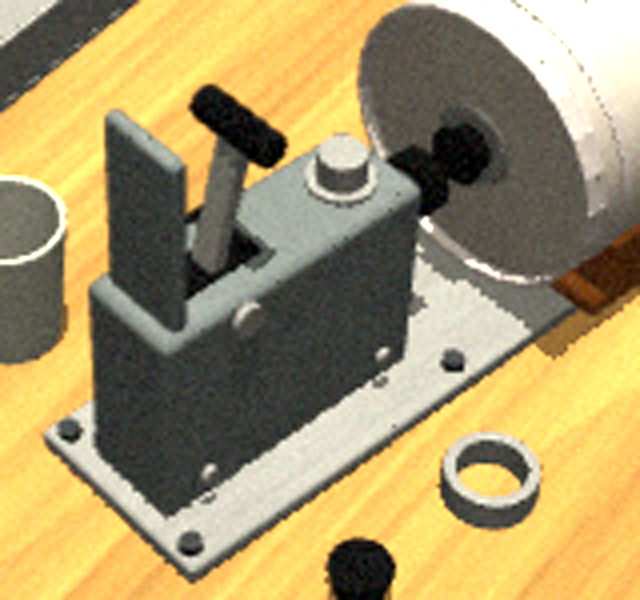

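```bash
cat > h.py <<'E'
import cv2,numpy as np
from station import robot, imaging, workorder
def ray(n,p,m=None):
    m=m or imaging.camera_model(n);K=m['mtx'];k=m['k1']
    d=(np.array(p,float)-K[:2,2])/np.array([K[0,0],K[1,1]]);u=d.copy()
    for _ in range(20): u=d/(1+k*(u@u))
    E=m['extrinsics'];R=E[:3,:3];c=-R.T@E[:3,3];v=R.T@np.array([u[0],u[1],1]);return c,v/np.linalg.norm(v)
def tri(p,q):
    (a,u),(b,v)=ray('scene',p),ray('side',q)
    s=np.linalg.lstsq(np.c_[u,-v],b-a,rcond=None)[0];P,Q=a+s[0]*u,b+s[1]*v
    return (P+Q)/2,np.linalg.norm(P-Q)
def plane(n,p,z):
    c,v=ray(n,p);return c+v*(z-c[2])/v[2]
E
python3 - <<'E'
from h import *
np.set_printoptions(precision=1,suppress=True)
Z=lambda p:(p[0]/3.3+200,p[1]/3.3+160); Y=lambda p:(p[0]/4+280,p[1]/4+190)
def cen(im,x0,y0,x1,y1,t):
    g=im[y0:y1,x0:x1].max(2)<t;n,l,s,c=cv2.connectedComponentsWithStats(g.astype(np.uint8));i=1+s[1:,4].argmax();print(s[i]);return c[i]+[x0,y0]
b1=cen(cv2.imread('pics/scene0.png'),280,180,310,208,45);b2=cen(cv2.imread('pics/side0.png'),325,208,355,234,28);print(b1,b2)
print('bar',tri(b1,b2),tri(Z((310,117)),Y((238,126))))
r=tri(Z((188,243)),Y((341,150)));print('rel',r, plane('scene',Z((188,243)),160),plane('side',Y((341,150)),160))
print('post',tri(Z((408,52)),Y((146,140))))
print('barend', tri(Z((291,97)),Y((205,101))),tri(Z((330,137)),Y((272,150))))
print('nose',tri(Z((90,356)),Y((428,180))))
for p in((46,436),(192,580),(560,318)):print('base',plane('side',Y(p),12))
E
```

```text
[  5   6  18  20 187]
[  3   4  23  20 230]
[293.7 195.4] [339.3 221.5]
bar (array([548.7,  85.1, 217.7]), np.float64(1.2523991674095878)) (array([548.5,  85.2, 217.7]), np.float64(2.07362960271864))
rel (array([534.8,  17.5, 160.8]), np.float64(1.9935768045545994)) [534.8  18.6 160. ] [534.7  15.8 160. ]
post (array([559.3, 139.3, 242.4]), np.float64(2.693163942187514))
barend (array([556.1,  81.9, 230.7]), np.float64(20.86154662972223)) (array([541.3,  88.5, 204.9]), np.float64(26.48392339722675))
nose (array([518.8, -38.9, 105.8]), np.float64(7.618510991531634))
base [617.8 152.   12. ]
base [502.6 178.5  12. ]
base [448.5 -81.9  12. ]
```

```bash
cat >> h.py <<'E'
O=np.array([545.9,70.9]);ex=np.array([-.203,-.979]);ey=np.array([.979,-.203])
def st():
    s=robot.sense();p=s['eef_pos'];f=s['contact_force'];d=p[:2]-O;R=s['eef_rot']
    print('t%.2f'%s['time'],'tcp',p.round(1),'press xy',round(d@ex,1),round(d@ey,1),'F',f.round(1),'Fx %.2f Fy %.2f'%(f[:2]@ex,f[:2]@ey),'yaw %.1f'%np.degrees(np.arctan2(R[1,0],R[0,0])),'tilt',R[:2,2].round(3),'w %.2f'%s['width'],'j',s['joints'].round(2))
E
python3 - <<'E'
from h import *
st()
E=imaging.camera_model('wrist')['extrinsics'];c=-E[:3,:3].T@E[:3,3];s=robot.sense();print(s['eef_rot'].T@(c-s['eef_pos']))
E
```

```text
t0.15 tcp [ 246.9 -600.8  255.3] press xy 718.3 -156.4 F [-0.1 -0.5 -0.6] Fx 0.54 Fy 0.02 yaw 22.3 tilt [-0.     0.002] w 1.00 j [-1.26  0.12  1.65  0.    1.37 -0.08]
[  67.54822989   -0.33267941 -117.29143408]
```

Emit:
{"api": "jog_arm", "payload": {
  "motion": [
    [[0,0,0.95],[0,0,0],255],
    [[0,0,0.95],[0,0,0],255],
    [[0.41,0.9,0],[0,0,0.62],255],
    [[0.41,0.9,0],[0,0,0.62],255],
    [[0.41,0.9,0],[0,0,0.62],255],
    [[0.41,0.9,0],[0,0,0.62],255],
    [[0.41,0.9,0],[0,0,0.62],255],
    [[0.41,0.9,0],[0,0,0.62],255],
    [[0.41,0.9,0],[0,0,0.62],255],
    [[0.41,0.9,0],[0,0,0.62],255],
    [[0.41,0.9,0],[0,0,0.62],255],
    [[0.41,0.9,0],[0,0,0.62],255],
    [[0.41,0.9,0],[0,0,0.62],255],
    [[0.41,0.9,0],[0,0,0.62],255],
    [[0.41,0.9,0],[0,0,0.62],255],
    [[0.41,0.9,0],[0,0,0.62],255],
    [[0.41,0.9,0],[0,0,0.62],255],
    [[0.41,0.9,0],[0,0,0.62],255],
    [[0.41,0.9,0],[0,0,0.62],255],
    [[0.41,0.9,0],[0,0,0.62],255]
  ],
  "grip_force": 40
}}

```text
time: 1.82
eef_pos: [542.4, 48.8, 332.1]
eef_rot: [[0.203, 0.979, -0.0], [0.979, -0.203, -0.0], [-0.0, -0.0, -1.0]]
contact_force: [0.5, -1.0, 0.5]
width: -0.004
```

Run:
```python
from h import *
st()
```

```text
t1.82 tcp [542.4  48.8 332.1] press xy 22.3 1.1 F [ 0.5 -1.   0.5] Fx 0.85 Fy 0.70 yaw 78.3 tilt [-0. -0.] w -0.00 j [-0.01 -0.15  1.79 -0.    1.5   0.2 ]
```

Emit:
{"api": "jog_arm", "payload": {
  "motion": [
    [[0,0,-0.6],[0,0,0],255],
    [[0,0,-0.6],[0,0,0],255],
    [[0,0,-0.6],[0,0,0],255],
    [[0,0,-0.6],[0,0,0],255],
    [[0,0,0],[0,0,0],255],
    [[0,0,0],[0,0,0],255],
    [[0,0,0],[0,0,0],255]
  ]
}}

```text
time: 2.4
eef_pos: [542.8, 46.7, 237.8]
eef_rot: [[0.206, 0.979, 0.002], [0.979, -0.206, -0.0], [0.0, 0.002, -1.0]]
contact_force: [-0.3, 0.7, 0.4]
width: 0.001
```

Run:
```python
from h import *
st()
cv2.imwrite('pics/s1.png',imaging.capture('scene'));cv2.imwrite('pics/d1.png',imaging.capture('side'));
a=cv2.imread('pics/s1.png')[160:340,200:360]; b=cv2.imread('pics/d1.png')[190:340,280:440]
a=cv2.resize(a,(400,450));b=cv2.resize(b,(400,375)); b=np.vstack([b,np.zeros((75,400,3),np.uint8)])
cv2.imwrite('pics/c1.png',cv2.convertScaleAbs(np.hstack([a,b]),alpha=1.8))
```

```text
t2.40 tcp [542.8  46.7 237.8] press xy 24.3 1.8 F [-0.3  0.7  0.4] Fx -0.64 Fy -0.43 yaw 78.1 tilt [ 0.002 -0.   ] w 0.00 j [-0.01 -0.1   1.91 -0.    1.33  0.19]
```

View pics/c1.png

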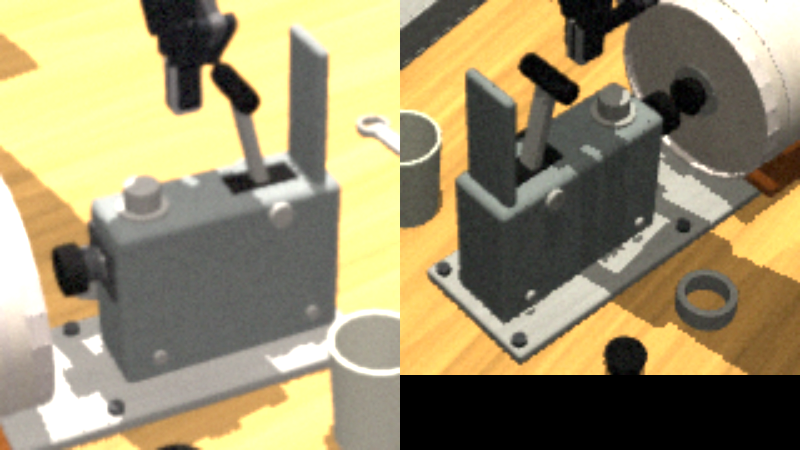

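Emit:
{"api": "jog_arm", "payload": {
  "motion": [
    [[0.045,0.22,-0.05],[0,0,0],255],
    [[0.03,0.15,-0.05],[0,0,0],255],
    [[0.015,0.073,0],[0,0,0],255],
    [[0.015,0.073,0],[0,0,0],255],
    [[0.015,0.073,0],[0,0,0],255],
    [[0.015,0.073,0],[0,0,0],255],
    [[0,0,0],[0,0,0],255],
    [[0,0,0],[0,0,0],255]
  ]
}}

```text
time: 3.17
eef_pos: [548.0, 72.9, 233.0]
eef_rot: [[0.206, 0.979, 0.001], [0.979, -0.206, -0.001], [-0.001, 0.001, -1.0]]
contact_force: [-0.1, -3.9, 3.9]
width: -0.001
```

Run:
```python
from h import *
st()
```

```text
t3.17 tcp [548.   72.9 233. ] press xy -2.3 1.6 F [-0.1 -3.9  3.9] Fx 3.83 Fy 0.65 yaw 78.1 tilt [ 0.001 -0.001] w -0.00 j [ 0.04 -0.08  1.89 -0.    1.32  0.24]
```

Emit:
{"api": "jog_arm", "payload": {
  "motion": [
    [[0.02,0.1,0],[0,0,0],255],
    [[0.02,0.1,0],[0,0,0],255],
    [[0.02,0.1,0],[0,0,0],255],
    [[0.02,0.1,0],[0,0,0],255],
    [[0.02,0.1,0],[0,0,0],255],
    [[0.02,0.1,0],[0,0,0],255],
    [[0,0,0],[0,0,0],255],
    [[0,0,0],[0,0,0],255]
  ]
}}

```text
time: 3.83
eef_pos: [552.4, 97.0, 232.3]
eef_rot: [[0.205, 0.979, 0.0], [0.979, -0.205, -0.001], [-0.001, 0.0, -1.0]]
contact_force: [-0.6, -4.5, 3.9]
width: -0.004
```

Run:
```python
from h import *
st()
```

```text
t3.83 tcp [552.4  97.  232.3] press xy -26.9 1.1 F [-0.6 -4.5  3.9] Fx 4.52 Fy 0.31 yaw 78.1 tilt [ 0.    -0.001] w -0.00 j [ 0.08 -0.06  1.88 -0.    1.32  0.29]
```

```bash
cat >> h.py <<'E'
def pic(i):
    a=imaging.capture('scene')[160:340,200:360]; b=imaging.capture('side')[190:340,280:440]
    a=cv2.resize(a,(400,450));b=cv2.resize(b,(400,375)); b=np.vstack([b,np.zeros((75,400,3),np.uint8)])
    cv2.imwrite(f'pics/c{i}.png',cv2.convertScaleAbs(np.hstack([a,b]),alpha=1.8))
E
python3 - <<'E'
from h import *
pic(2);st()
E
```

```text
t3.93 tcp [552.4  96.9 232.4] press xy -26.8 1.1 F [ 0.2 -3.6  3.3] Fx 3.49 Fy 0.95 yaw 78.1 tilt [ 0. -0.] w -0.00 j [ 0.08 -0.06  1.88 -0.    1.32  0.29]
```

View pics/c2.png

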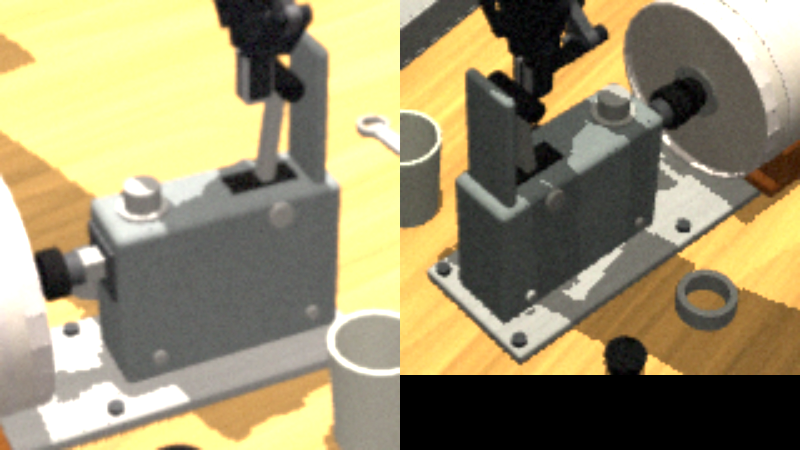

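Emit:
{"api": "jog_arm", "payload": {
  "motion": [
    [[0.01,0.05,0.02],[0,0,0],255],
    [[0.01,0.05,0],[0,0,0],255],
    [[0.01,0.05,0],[0,0,0],255],
    [[0.01,0.05,0],[0,0,0],255],
    [[0,0,0],[0,0,0],255],
    [[0,0,0],[0,0,0],255]
  ]
}}

```text
time: 4.43
eef_pos: [553.8, 104.5, 232.0]
eef_rot: [[0.206, 0.979, -0.001], [0.979, -0.206, -0.001], [-0.002, -0.0, -1.0]]
contact_force: [1.7, -5.0, -1.5]
width: 0.002
```

Run:
```python
from h import *
st()
```

```text
t4.43 tcp [553.8 104.5 232. ] press xy -34.5 1.0 F [ 1.7 -5.  -1.5] Fx 4.56 Fy 2.71 yaw 78.1 tilt [-0.001 -0.001] w 0.00 j [ 0.09 -0.05  1.87 -0.    1.32  0.3 ]
```

Emit:
{"api": "jog_arm", "payload": {
  "motion": [
    [[0.005,0.025,0],[0,0,0],255],
    [[0.005,0.025,0],[0,0,0],255],
    [[0,0,0],[0,0,0],255],
    [[0,0,0],[0,0,0],255]
  ]
}}

```text
time: 4.77
eef_pos: [553.9, 104.8, 232.0]
eef_rot: [[0.206, 0.978, -0.002], [0.978, -0.206, -0.005], [-0.006, -0.001, -1.0]]
contact_force: [-0.0, -10.9, -0.3]
width: 0.0
```

Run:
```python
from h import *
st()
```

```text
t4.77 tcp [553.9 104.8 232. ] press xy -34.8 1.0 F [ -0.  -10.9  -0.3] Fx 10.67 Fy 2.17 yaw 78.1 tilt [-0.002 -0.005] w 0.00 j [ 0.09 -0.05  1.87 -0.01  1.32  0.3 ]
```

Emit:
{"api": "jog_arm", "payload": {
  "motion": [
    [[0.005,0.025,0],[0,0,0],255],
    [[0.005,0.025,0],[0,0,0],255],
    [[0,0,0],[0,0,0],255],
    [[0,0,0],[0,0,0],255]
  ]
}}

```text
time: 5.1
eef_pos: [554.0, 105.0, 232.0]
eef_rot: [[0.207, 0.978, -0.003], [0.978, -0.207, -0.009], [-0.01, -0.001, -1.0]]
contact_force: [-1.8, -17.9, 2.3]
width: 0.001
```

Run:
```python
from h import *
st()
```

```text
t5.10 tcp [554. 105. 232.] press xy -35.1 1.0 F [ -1.8 -17.9   2.3] Fx 17.85 Fy 1.87 yaw 78.1 tilt [-0.003 -0.009] w 0.00 j [ 0.1  -0.05  1.87 -0.01  1.33  0.31]
```

Emit:
{"api": "jog_arm", "payload": {
  "motion": [
    [[-0.08,-0.375,0],[0,0,0],255],
    [[-0.08,-0.375,0],[0,0,0],255],
    [[-0.08,-0.375,0],[0,0,0],255],
    [[0,0,0],[0,0,0],255],
    [[0,0,0],[0,0,0],255],
    [[0,0,0],[0,0,0],255],
    [[0,0,0],[0,0,0],255]
  ]
}}

```text
time: 5.68
eef_pos: [545.1, 65.1, 232.9]
eef_rot: [[0.205, 0.979, -0.0], [0.979, -0.205, 0.001], [0.001, -0.001, -1.0]]
contact_force: [-0.6, 0.4, 0.3]
width: -0.001
```

Run:
```python
from h import *
st();pic(3)
```

```text
t5.68 tcp [545.1  65.1 232.9] press xy 5.9 0.4 F [-0.6  0.4  0.3] Fx -0.28 Fy -0.71 yaw 78.2 tilt [-0.     0.001] w -0.00 j [ 0.02 -0.08  1.9   0.    1.32  0.23]
```

View pics/c3.png

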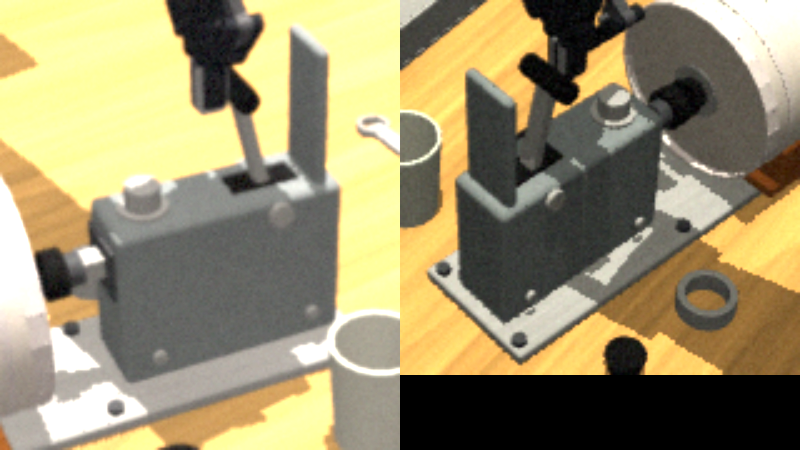

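The bar is back at rest and the pawl holds the jaw. Next is stroke 2.

Emit:
{"api": "jog_arm", "payload": {
  "motion": [
    [[0.02,0.1,0.03],[0,0,0],255],
    [[0.02,0.1,0.02],[0,0,0],255],
    [[0.02,0.1,0.02],[0,0,0],255],
    [[0.02,0.1,0],[0,0,0],255],
    [[0.02,0.1,0],[0,0,0],255],
    [[0.02,0.1,-0.02],[0,0,0],255],
    [[0.02,0.1,-0.02],[0,0,0],255],
    [[0,0,0],[0,0,0],255],
    [[0,0,0],[0,0,0],255]
  ]
}}

```text
time: 6.53
eef_pos: [551.4, 91.8, 235.8]
eef_rot: [[0.205, 0.979, 0.002], [0.979, -0.205, -0.002], [-0.002, 0.002, -1.0]]
contact_force: [-1.2, -5.2, 3.9]
width: -0.0
```

Run:
```python
from h import *
st()
```

```text
t6.53 tcp [551.4  91.8 235.8] press xy -21.6 1.2 F [-1.2 -5.2  3.9] Fx 5.31 Fy -0.15 yaw 78.2 tilt [ 0.002 -0.002] w -0.00 j [ 0.07 -0.06  1.88 -0.    1.33  0.28]
```

Emit:
{"api": "jog_arm", "payload": {
  "motion": [
    [[0.01,0.05,0.03],[0,0,0],255],
    [[0,0,0],[0,0,0],255],
    [[0,0,0],[0,0,0],255]
  ]
}}

```text
time: 6.78
eef_pos: [551.7, 93.3, 236.0]
eef_rot: [[0.206, 0.979, 0.001], [0.979, -0.206, -0.003], [-0.003, 0.002, -1.0]]
contact_force: [0.4, -6.2, 1.3]
width: -0.001
```

Run:
```python
from h import *
st()
```

```text
t6.78 tcp [551.7  93.3 236. ] press xy -23.1 1.1 F [ 0.4 -6.2  1.3] Fx 5.99 Fy 1.62 yaw 78.1 tilt [ 0.001 -0.003] w -0.00 j [ 0.07 -0.06  1.88 -0.    1.33  0.28]
```

Emit:
{"api": "jog_arm", "payload": {
  "motion": [
    [[0.01,0.05,0.03],[0,0,0],255],
    [[0,0,0],[0,0,0],255],
    [[0,0,0],[0,0,0],255]
  ]
}}

```text
time: 7.03
eef_pos: [551.8, 95.2, 236.3]
eef_rot: [[0.206, 0.979, 0.0], [0.979, -0.206, -0.003], [-0.003, 0.001, -1.0]]
contact_force: [1.7, -6.1, -3.2]
width: -0.003
```

Run:
```python
from h import *
st()
```

```text
t7.03 tcp [551.8  95.2 236.3] press xy -25.0 0.8 F [ 1.7 -6.1 -3.2] Fx 5.67 Fy 2.93 yaw 78.1 tilt [ 0.    -0.003] w -0.00 j [ 0.08 -0.06  1.87 -0.    1.33  0.28]
```

Emit:
{"api": "jog_arm", "payload": {
  "motion": [
    [[0.01,0.05,0],[0,0,0],255],
    [[0,0,0],[0,0,0],255],
    [[0,0,0],[0,0,0],255]
  ]
}}

```text
time: 7.28
eef_pos: [552.2, 97.3, 236.2]
eef_rot: [[0.206, 0.979, 0.0], [0.979, -0.206, -0.003], [-0.003, 0.001, -1.0]]
contact_force: [1.1, -6.0, -2.0]
width: 0.001
```

Emit:
{"api": "jog_arm", "payload": {
  "motion": [
    [[0.01,0.05,0],[0,0,0],255],
    [[0,0,0],[0,0,0],255],
    [[0,0,0],[0,0,0],255]
  ]
}}

```text
time: 7.53
eef_pos: [552.6, 99.1, 236.1]
eef_rot: [[0.206, 0.979, 0.0], [0.979, -0.206, -0.004], [-0.004, 0.001, -1.0]]
contact_force: [2.2, -6.6, -2.1]
width: 0.003
```

Run:
```python
from h import *
st()
```

```text
t7.53 tcp [552.6  99.1 236.1] press xy -28.9 0.8 F [ 2.2 -6.6 -2.1] Fx 6.05 Fy 3.47 yaw 78.1 tilt [ 0.    -0.004] w 0.00 j [ 0.08 -0.06  1.87 -0.    1.33  0.29]
```

Emit:
{"api": "jog_arm", "payload": {
  "motion": [
    [[0.01,0.05,0],[0,0,0],255],
    [[0,0,0],[0,0,0],255],
    [[0,0,0],[0,0,0],255]
  ]
}}

```text
time: 7.78
eef_pos: [553.0, 101.0, 236.0]
eef_rot: [[0.206, 0.979, -0.0], [0.979, -0.206, -0.004], [-0.004, 0.001, -1.0]]
contact_force: [2.3, -7.6, -2.4]
width: -0.001
```

Emit:
{"api": "jog_arm", "payload": {
  "motion": [
    [[0.01,0.05,0],[0,0,0],255],
    [[0,0,0],[0,0,0],255],
    [[0,0,0],[0,0,0],255]
  ]
}}

```text
time: 8.03
eef_pos: [553.3, 102.8, 235.9]
eef_rot: [[0.206, 0.979, -0.0], [0.979, -0.206, -0.005], [-0.005, 0.001, -1.0]]
contact_force: [1.7, -8.1, -2.2]
width: 0.002
```

Run:
```python
from h import *
st()
```

```text
t8.03 tcp [553.3 102.8 235.9] press xy -32.7 0.8 F [ 1.7 -8.1 -2.2] Fx 7.58 Fy 3.26 yaw 78.1 tilt [-0.    -0.005] w 0.00 j [ 0.09 -0.05  1.87 -0.    1.33  0.3 ]
```

Emit:
{"api": "jog_arm", "payload": {
  "motion": [
    [[0.01,0.05,0],[0,0,0],255],
    [[0,0,0],[0,0,0],255],
    [[0,0,0],[0,0,0],255]
  ]
}}

```text
time: 8.28
eef_pos: [553.7, 104.6, 235.7]
eef_rot: [[0.206, 0.979, -0.0], [0.979, -0.206, -0.005], [-0.005, 0.001, -1.0]]
contact_force: [1.6, -8.1, -3.5]
width: -0.002
```

Run:
```python
from h import *
st()
```

```text
t8.28 tcp [553.7 104.6 235.7] press xy -34.6 0.8 F [ 1.6 -8.1 -3.5] Fx 7.60 Fy 3.18 yaw 78.1 tilt [-0.    -0.005] w -0.00 j [ 0.09 -0.05  1.87 -0.    1.33  0.3 ]
```

Emit:
{"api": "jog_arm", "payload": {
  "motion": [
    [[-0.08,-0.365,-0.03],[0,0,0],255],
    [[-0.08,-0.365,-0.03],[0,0,0],255],
    [[-0.075,-0.365,-0.03],[0,0,0],255],
    [[0,0,0],[0,0,0],255],
    [[0,0,0],[0,0,0],255],
    [[0,0,0],[0,0,0],255],
    [[0,0,0],[0,0,0],255]
  ]
}}

```text
time: 8.87
eef_pos: [544.4, 63.3, 233.3]
eef_rot: [[0.205, 0.979, 0.0], [0.979, -0.205, 0.001], [0.001, 0.0, -1.0]]
contact_force: [0.7, 0.4, 0.1]
width: 0.005
```

Run:
```python
from h import *
st();pic(4)
```

```text
t8.87 tcp [544.4  63.3 233.3] press xy 7.8 0.1 F [0.7 0.4 0.1] Fx -0.56 Fy 0.62 yaw 78.2 tilt [0.    0.001] w 0.00 j [ 0.02 -0.09  1.9   0.    1.33  0.22]
```

View pics/c4.png

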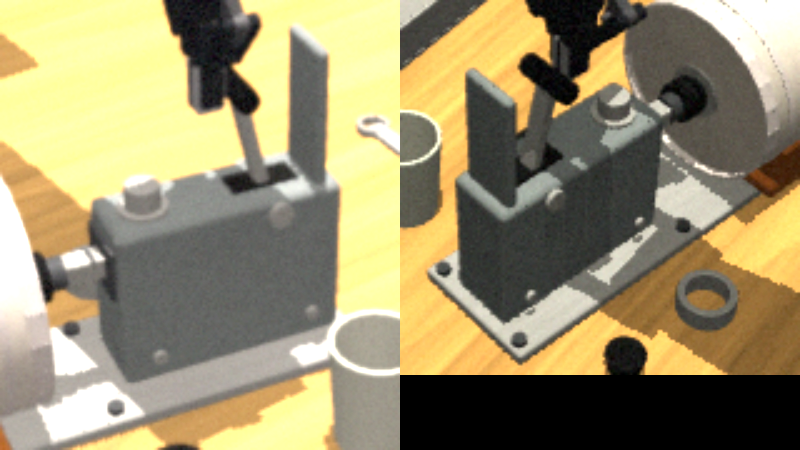

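Emit:
{"api": "jog_arm", "payload": {
  "motion": [
    [[0.02,0.1,0],[0,0,0],255],
    [[0.02,0.1,0.02],[0,0,0],255],
    [[0.01,0.05,0.01],[0,0,0],255],
    [[0,0,0],[0,0,0],255],
    [[0,0,0],[0,0,0],255]
  ]
}}

```text
time: 9.38
eef_pos: [546.3, 72.3, 234.8]
eef_rot: [[0.205, 0.979, 0.0], [0.979, -0.205, -0.001], [-0.001, 0.001, -1.0]]
contact_force: [-1.2, -5.3, 3.0]
width: -0.003
```

Emit:
{"api": "jog_arm", "payload": {
  "motion": [
    [[0.01,0.05,0.02],[0,0,0],255],
    [[0,0,0],[0,0,0],255],
    [[0,0,0],[0,0,0],255]
  ]
}}

```text
time: 9.63
eef_pos: [546.7, 74.2, 235.3]
eef_rot: [[0.206, 0.979, 0.0], [0.979, -0.206, -0.0], [-0.0, 0.0, -1.0]]
contact_force: [-0.4, -3.5, 3.1]
width: 0.004
```

Emit:
{"api": "jog_arm", "payload": {
  "motion": [
    [[0.01,0.05,0.02],[0,0,0],255],
    [[0,0,0],[0,0,0],255],
    [[0,0,0],[0,0,0],255]
  ]
}}

```text
time: 9.88
eef_pos: [547.0, 75.9, 235.7]
eef_rot: [[0.206, 0.979, -0.0], [0.979, -0.206, -0.001], [-0.001, 0.0, -1.0]]
contact_force: [0.0, -6.5, 1.8]
width: -0.002
```

Run:
```python
from h import *
st()
```

```text
t9.88 tcp [547.   75.9 235.7] press xy -5.1 0.1 F [ 0.  -6.5  1.8] Fx 6.37 Fy 1.36 yaw 78.1 tilt [-0.    -0.001] w -0.00 j [ 0.04 -0.08  1.89 -0.    1.33  0.25]
```

Emit:
{"api": "jog_arm", "payload": {
  "motion": [
    [[0.01,0.05,0.01],[0,0,0],255],
    [[0.01,0.05,0.01],[0,0,0],255],
    [[0,0,0],[0,0,0],255],
    [[0,0,0],[0,0,0],255]
  ]
}}

```text
time: 10.22
eef_pos: [547.8, 79.6, 236.4]
eef_rot: [[0.206, 0.979, -0.0], [0.979, -0.206, -0.002], [-0.002, 0.0, -1.0]]
contact_force: [-0.9, -7.0, 1.7]
width: -0.003
```

Emit:
{"api": "jog_arm", "payload": {
  "motion": [
    [[0.01,0.05,0.01],[0,0,0],255],
    [[0.01,0.05,0.01],[0,0,0],255],
    [[0,0,0],[0,0,0],255],
    [[0,0,0],[0,0,0],255]
  ]
}}

```text
time: 10.55
eef_pos: [548.6, 83.4, 237.0]
eef_rot: [[0.206, 0.979, -0.0], [0.979, -0.206, -0.002], [-0.002, 0.0, -1.0]]
contact_force: [0.2, -7.2, 0.5]
width: -0.002
```

Emit:
{"api": "jog_arm", "payload": {
  "motion": [
    [[0.01,0.05,0.005],[0,0,0],255],
    [[0.01,0.05,0.005],[0,0,0],255],
    [[0,0,0],[0,0,0],255],
    [[0,0,0],[0,0,0],255]
  ]
}}

```text
time: 10.88
eef_pos: [549.3, 87.1, 237.3]
eef_rot: [[0.206, 0.979, -0.0], [0.979, -0.206, -0.003], [-0.003, 0.0, -1.0]]
contact_force: [-0.5, -8.4, 0.9]
width: 0.001
```

Emit:
{"api": "jog_arm", "payload": {
  "motion": [
    [[0.01,0.05,0.005],[0,0,0],255],
    [[0,0,0],[0,0,0],255],
    [[0,0,0],[0,0,0],255]
  ]
}}

```text
time: 11.13
eef_pos: [549.6, 88.5, 237.5]
eef_rot: [[0.206, 0.979, -0.001], [0.979, -0.206, -0.005], [-0.005, 0.0, -1.0]]
contact_force: [-0.1, -9.5, 0.5]
width: 0.005
```

Emit:
{"api": "jog_arm", "payload": {
  "motion": [
    [[0.01,0.05,0.005],[0,0,0],255],
    [[0,0,0],[0,0,0],255],
    [[0,0,0],[0,0,0],255]
  ]
}}

```text
time: 11.38
eef_pos: [550.0, 89.9, 237.6]
eef_rot: [[0.206, 0.979, -0.001], [0.979, -0.206, -0.006], [-0.006, -0.0, -1.0]]
contact_force: [-0.7, -12.5, 0.2]
width: -0.002
```

Emit:
{"api": "jog_arm", "payload": {
  "motion": [
    [[0.005,0.03,0.0],[0,0,0],255],
    [[0,0,0],[0,0,0],255],
    [[0,0,0],[0,0,0],255],
    [[0,0,0],[0,0,0],255]
  ]
}}

```text
time: 11.72
eef_pos: [550.1, 90.7, 237.6]
eef_rot: [[0.206, 0.978, -0.001], [0.978, -0.206, -0.007], [-0.007, -0.0, -1.0]]
contact_force: [-0.2, -14.2, 1.1]
width: -0.0
```

Run:
```python
from h import *
st()
```

```text
t11.72 tcp [550.1  90.7 237.6] press xy -20.3 0.1 F [ -0.2 -14.2   1.1] Fx 13.95 Fy 2.74 yaw 78.1 tilt [-0.001 -0.007] w -0.00 j [ 0.07 -0.07  1.88 -0.01  1.33  0.28]
```

Emit:
{"api": "jog_arm", "payload": {
  "motion": [
    [[0.006,0.03,0.0],[0,0,0],255],
    [[0,0,0],[0,0,0],255],
    [[0,0,0],[0,0,0],255]
  ]
}}

```text
time: 11.97
eef_pos: [550.3, 91.6, 237.6]
eef_rot: [[0.206, 0.978, -0.002], [0.978, -0.206, -0.007], [-0.008, -0.0, -1.0]]
contact_force: [-0.7, -15.2, 0.3]
width: 0.001
```

Emit:
{"api": "jog_arm", "payload": {
  "motion": [
    [[0,0,0],[0,0,0],255]
  ]
}}

```text
time: 12.05
eef_pos: [550.3, 91.6, 237.6]
eef_rot: [[0.206, 0.978, -0.002], [0.978, -0.206, -0.007], [-0.008, -0.0, -1.0]]
contact_force: [-1.4, -14.4, 0.7]
width: -0.003
```

Emit:
{"api": "jog_arm", "payload": {
  "motion": [
    [[0,0,0],[0,0,0],255]
  ]
}}

```text
time: 12.13
eef_pos: [550.3, 91.5, 237.6]
eef_rot: [[0.206, 0.978, -0.002], [0.978, -0.206, -0.007], [-0.008, -0.0, -1.0]]
contact_force: [-1.2, -15.7, 1.2]
width: -0.001
```

Emit:
{"api": "jog_arm", "payload": {
  "motion": [
    [[0,0,0],[0,0,0],255]
  ]
}}

```text
time: 12.22
eef_pos: [550.3, 91.5, 237.6]
eef_rot: [[0.206, 0.978, -0.002], [0.978, -0.206, -0.007], [-0.008, -0.0, -1.0]]
contact_force: [-1.8, -14.6, 1.7]
width: 0.003
```

Emit:
{"api": "jog_arm", "payload": {
  "motion": [
    [[0.004,0.02,0.0],[0,0,0],255],
    [[0,0,0],[0,0,0],255],
    [[0,0,0],[0,0,0],255]
  ]
}}

```text
time: 12.47
eef_pos: [550.4, 92.1, 237.6]
eef_rot: [[0.206, 0.978, -0.002], [0.978, -0.206, -0.008], [-0.008, -0.0, -1.0]]
contact_force: [-1.4, -16.2, 1.4]
width: -0.003
```

Emit:
{"api": "jog_arm", "payload": {
  "motion": [
    [[0,0,0],[0,0,0],255],
    [[0,0,0],[0,0,0],255]
  ]
}}

```text
time: 12.63
eef_pos: [550.4, 92.1, 237.7]
eef_rot: [[0.206, 0.978, -0.002], [0.978, -0.206, -0.008], [-0.008, -0.0, -1.0]]
contact_force: [-2.1, -15.1, 1.3]
width: -0.004
```

Emit:
{"api": "jog_arm", "payload": {
  "motion": [
    [[0,0,0],[0,0,0],255],
    [[0,0,0],[0,0,0],255]
  ]
}}

```text
time: 12.8
eef_pos: [550.4, 92.1, 237.6]
eef_rot: [[0.206, 0.978, -0.002], [0.978, -0.206, -0.008], [-0.008, -0.0, -1.0]]
contact_force: [-1.2, -16.4, 1.1]
width: -0.002
```

Emit:
{"api": "jog_arm", "payload": {
  "motion": [
    [[0,0,0],[0,0,0],255],
    [[0,0,0],[0,0,0],255]
  ]
}}

```text
time: 12.97
eef_pos: [550.4, 92.1, 237.6]
eef_rot: [[0.206, 0.978, -0.002], [0.978, -0.206, -0.008], [-0.008, -0.0, -1.0]]
contact_force: [-2.1, -15.6, 1.7]
width: -0.003
```

Run:
```python
from h import *
st();pic(5);st()
```

```text
t12.97 tcp [550.4  92.1 237.6] press xy -21.7 0.1 F [ -2.1 -15.6   1.7] Fx 15.66 Fy 1.11 yaw 78.1 tilt [-0.002 -0.008] w -0.00 j [ 0.07 -0.06  1.87 -0.01  1.33  0.28]
t13.07 tcp [550.4  92.1 237.6] press xy -21.7 0.1 F [ -2.4 -16.7   1.7] Fx 16.84 Fy 1.01 yaw 78.1 tilt [-0.002 -0.008] w -0.00 j [ 0.07 -0.06  1.87 -0.01  1.33  0.28]
```

View pics/c5.png

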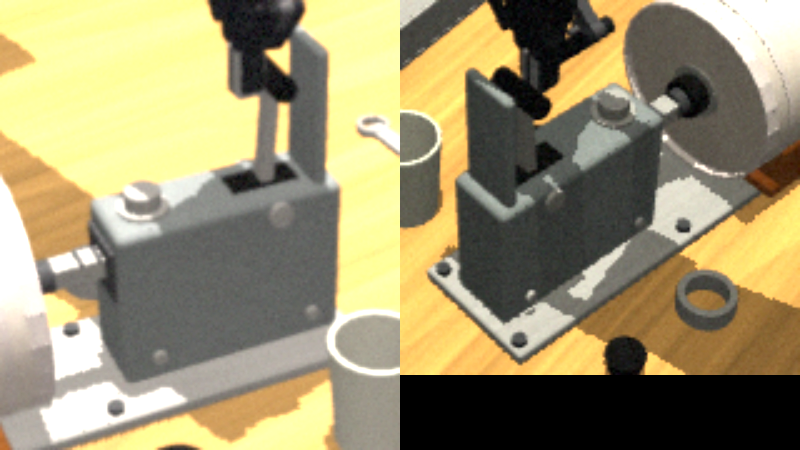

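The trigger held about 16 N for 0.7 s at 27 mm of bar travel, well short of its own stop at 40 mm. I'll back off and go to the button.

Emit:
{"api": "jog_arm", "payload": {
  "motion": [
    [[-0.08,-0.39,0],[0,0,0],255],
    [[-0.08,-0.39,0],[0,0,0],255],
    [[-0.08,-0.39,0],[0,0,0],255],
    [[-0.08,-0.39,0],[0,0,0],255],
    [[-0.08,-0.39,0],[0,0,0],255],
    [[0,0,0],[0,0,0],255],
    [[0,0,0],[0,0,0],255],
    [[0,0,0],[0,0,0],255]
  ]
}}

```text
time: 13.73
eef_pos: [534.9, 18.5, 238.1]
eef_rot: [[0.206, 0.979, 0.0], [0.979, -0.206, 0.001], [0.001, -0.0, -1.0]]
contact_force: [-0.3, 0.8, 0.9]
width: -0.001
```

Run:
```python
from h import *
st();s=robot.sense();print((np.array([534.8,17.5])-s['eef_pos'][:2])/40)
```

```text
t13.73 tcp [534.9  18.5 238.1] press xy 53.6 -0.2 F [-0.3  0.8  0.9] Fx -0.68 Fy -0.40 yaw 78.1 tilt [0.    0.001] w -0.00 j [-0.07 -0.12  1.93  0.    1.34  0.14]
[-0.00127731 -0.02433952]
```

Emit:
{"api": "jog_arm", "payload": {
  "motion": [
    [[0,-0.025,-0.44],[0,0,0],255],
    [[0,0,-0.44],[0,0,0],255],
    [[0,0,0],[0,0,0],255],
    [[0,0,0],[0,0,0],255]
  ]
}}

```text
time: 14.07
eef_pos: [534.2, 17.6, 202.0]
eef_rot: [[0.205, 0.979, -0.003], [0.979, -0.205, 0.001], [0.0, -0.003, -1.0]]
contact_force: [0.1, 0.6, 0.5]
width: 0.002
```

Emit:
{"api": "jog_arm", "payload": {
  "motion": [
    [[0,0,-0.1],[0,0,0],255],
    [[0,0,-0.1],[0,0,0],255],
    [[0,0,-0.1],[0,0,0],255],
    [[0,0,0],[0,0,0],255],
    [[0,0,0],[0,0,0],255]
  ]
}}

```text
time: 14.48
eef_pos: [534.7, 16.7, 191.1]
eef_rot: [[0.206, 0.979, -0.0], [0.979, -0.206, 0.0], [0.0, -0.0, -1.0]]
contact_force: [0.0, -0.0, 0.7]
width: -0.003
```

Emit:
{"api": "jog_arm", "payload": {
  "motion": [
    [[0,0,-0.1],[0,0,0],255],
    [[0,0,-0.1],[0,0,0],255],
    [[0,0,-0.1],[0,0,0],255],
    [[0,0,0],[0,0,0],255],
    [[0,0,0],[0,0,0],255]
  ]
}}

```text
time: 14.9
eef_pos: [534.9, 16.5, 179.2]
eef_rot: [[0.206, 0.979, 0.0], [0.979, -0.206, -0.0], [-0.0, 0.0, -1.0]]
contact_force: [0.6, 0.1, 2.4]
width: -0.001
```

Emit:
{"api": "jog_arm", "payload": {
  "motion": [
    [[0,0,-0.05],[0,0,0],255],
    [[0,0,-0.05],[0,0,0],255],
    [[0,0,0],[0,0,0],255],
    [[0,0,0],[0,0,0],255]
  ]
}}

```text
time: 15.23
eef_pos: [534.9, 16.5, 175.1]
eef_rot: [[0.206, 0.979, 0.0], [0.979, -0.206, -0.0], [-0.0, 0.0, -1.0]]
contact_force: [-0.0, -0.1, 2.4]
width: 0.0
```

Emit:
{"api": "jog_arm", "payload": {
  "motion": [
    [[0,0,-0.05],[0,0,0],255],
    [[0,0,-0.05],[0,0,0],255],
    [[0,0,0],[0,0,0],255],
    [[0,0,0],[0,0,0],255]
  ]
}}

```text
time: 15.57
eef_pos: [535.0, 16.5, 172.0]
eef_rot: [[0.206, 0.979, 0.0], [0.979, -0.206, -0.0], [-0.0, 0.0, -1.0]]
contact_force: [-1.7, -1.0, 6.7]
width: -0.004
```

Emit:
{"api": "jog_arm", "payload": {
  "motion": [
    [[0,0,-0.04],[0,0,0],255],
    [[0,0,0],[0,0,0],255],
    [[0,0,0],[0,0,0],255]
  ]
}}

```text
time: 15.82
eef_pos: [535.2, 16.5, 171.9]
eef_rot: [[0.206, 0.979, 0.001], [0.979, -0.206, -0.001], [-0.0, 0.001, -1.0]]
contact_force: [-4.9, -1.5, 13.5]
width: 0.003
```

Run:
```python
from h import *
st();pic(6)
```

```text
t15.82 tcp [535.2  16.5 171.9] press xy 55.5 0.5 F [-4.9 -1.5 13.5] Fx 2.43 Fy -4.45 yaw 78.1 tilt [ 0.001 -0.001] w 0.00 j [-0.07 -0.06  1.99 -0.    1.22  0.14]
```

View pics/c6.png

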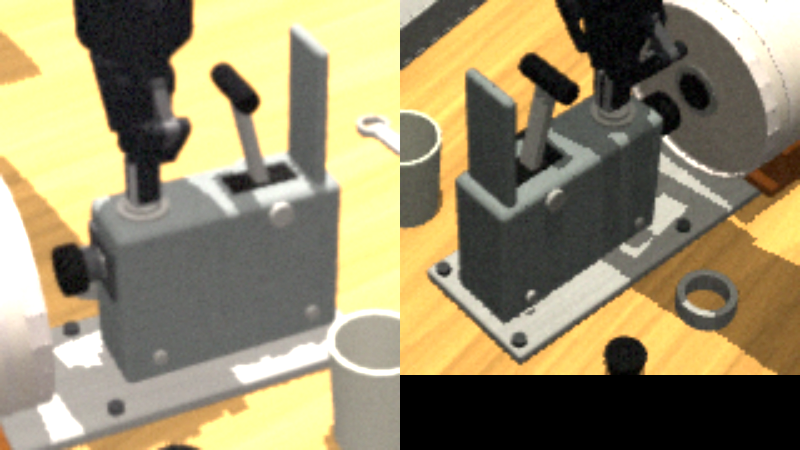

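The button is on its bottom stop (13.5 N) and the jaw looks fully back. I'll hold another 1.5 s, then lift straight off.

Emit:
{"api": "jog_arm", "payload": {
  "motion": [
    [[0,0,0],[0,0,0],255],
    [[0,0,0],[0,0,0],255],
    [[0,0,0],[0,0,0],255],
    [[0,0,0],[0,0,0],255],
    [[0,0,0],[0,0,0],255],
    [[0,0,0],[0,0,0],255],
    [[0,0,0],[0,0,0],255],
    [[0,0,0],[0,0,0],255],
    [[0,0,0],[0,0,0],255],
    [[0,0,0],[0,0,0],255],
    [[0,0,0],[0,0,0],255],
    [[0,0,0],[0,0,0],255],
    [[0,0,0],[0,0,0],255],
    [[0,0,0],[0,0,0],255],
    [[0,0,0],[0,0,0],255],
    [[0,0,0],[0,0,0],255],
    [[0,0,0],[0,0,0],255],
    [[0,0,0],[0,0,0],255]
  ]
}}

```text
time: 17.42
eef_pos: [535.1, 16.5, 171.9]
eef_rot: [[0.206, 0.979, 0.001], [0.979, -0.206, -0.001], [-0.0, 0.001, -1.0]]
contact_force: [-5.3, -0.8, 13.4]
width: 0.002
```

Emit:
{"api": "jog_arm", "payload": {
  "motion": [
    [[0,0,0.1],[0,0,0],255],
    [[0,0,0.2],[0,0,0],255],
    [[0,0,0.4],[0,0,0],255],
    [[0,0,0.8],[0,0,0],255],
    [[0,0,0.8],[0,0,0],255],
    [[0,0,0.8],[0,0,0],255],
    [[0,0,0.8],[0,0,0],255],
    [[0,0,0],[0,0,0],255],
    [[0,0,0],[0,0,0],255],
    [[0,0,0],[0,0,0],255],
    [[0,0,0],[0,0,0],255]
  ]
}}

```text
time: 18.33
eef_pos: [533.9, 16.8, 323.2]
eef_rot: [[0.206, 0.979, -0.004], [0.979, -0.206, 0.0], [-0.0, -0.004, -1.0]]
contact_force: [-0.1, 1.2, -0.9]
width: 0.001
```

Run:
```python
from h import *
st();pic(7);cv2.imwrite('pics/side7.png',imaging.capture('side'))
```

```text
t18.33 tcp [533.9  16.8 323.2] press xy 55.4 -0.7 F [-0.1  1.2 -0.9] Fx -1.20 Fy -0.33 yaw 78.1 tilt [-0.004  0.   ] w 0.00 j [-0.07 -0.17  1.82  0.    1.49  0.14]
```

View pics/c7.png

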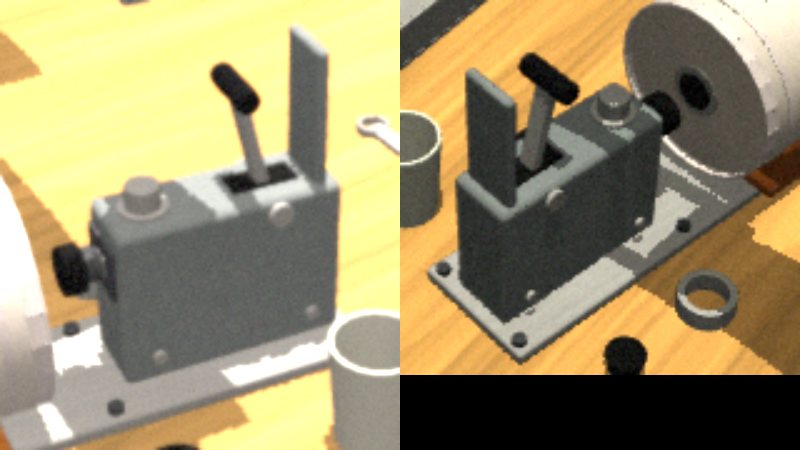

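View pics/side7.png

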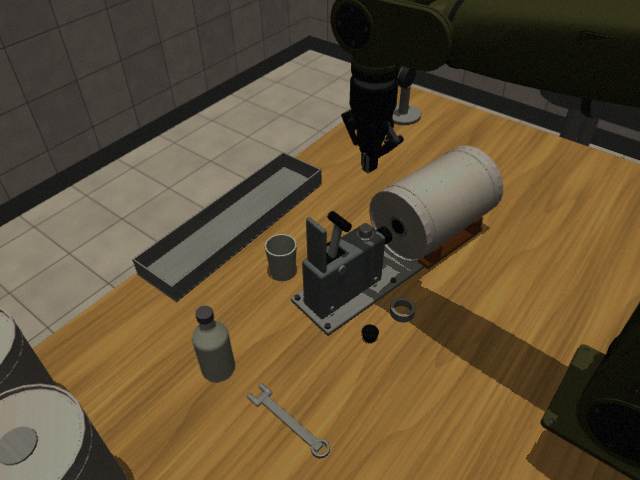

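The jaw is back where it started (nose at about (383,235) in the side view). The bung sits in the keg at about (398,226), the button is up, and the trigger is at rest. The other things I can see haven't moved.

```bash
python3 -c "
from station import workorder
print(workorder.hand_in())"
```

```text
the job is handed in; nothing more can be done
None
```

The keg is sealed as far as I can measure, and the job is handed in at about 18 s of the 61 s allowed.

- **Pumping:** I pushed the trigger bar with the closed fingertips for three strokes. The first ran the jaw up and hit the trigger's own stop at 40 mm. In the second the bung began to slide, at about 6 to 8 N.
- **Seating:** In the third stroke the trigger went stiff before its stop, at about 23 mm, and the push then climbed from about 8 N. I stopped at 27 mm with about 16 N and held it for about 0.7 s. Single readings were 15 to 17 N, with about 0.7 N of noise, and none passed 18 N.
- **Release:** With the trigger let go, I pushed the button down to its bottom stop (about 13.5 N) and held it there for over 1.6 s. I then lifted clear.

**Last checks:**
- The pictures show the jaw back in its starting place and the bung deep in the keg's end.
- The button is up and the trigger at rest.
- The beaker, spanner, ferrule, spare bung and sprayer are where they were. The gasket was not visible in the last pictures, so I did not recheck it; the arm did not go near it.
- The robot is touching nothing, with the force reading at about zero.

**Less certain:** I judged the bung's depth only from the trigger's stiffness and the pictures, not by a direct measurement. The bar also pulled sideways and up on the fingers by up to 4 N while sliding. I moved the fingers up with the bar on the second and third strokes, and that pull was about 1 to 2 N at the final hold.

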